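# Level the filling stage and load a tube rack

### The arm

A 6-joint arm with a two-finger parallel gripper is mounted at the origin on the work surface. World frame = base frame: x ahead of the robot, y to its left, z up, the work surface at z = 0. Lengths are in m, angles in rad, forces in N, time in s.
With the tool pointing down it reaches from about 0.225 to 0.875 m from the base axis. Payload 3.4 kg.
Tool frame: the origin (TCP) lies midway between the tips of the shut fingers; the grasp point (between the pads) lies 19 mm behind it (manip.grasp_offset is the distance from the TCP to the grasp point, in m); x points along the fingers, y is the direction in which the jaws open and shut, and the axes are right-handed (so a half turn about x gives the same grasp; the last joint's range is limited). The gripper opens to 85 mm and grips with 20 to 120 N. Pads are 22 mm wide; open, the fingers measure 114 mm over their backs; the gripper's body (76 mm by 85 mm) begins 54 mm behind the grasp point. The pads swing forward as they close: fully open they stand 13 mm farther back than shut.
Start: joints at [1.125, 0.276, 1.505, -0, 1.361, -0.121], TCP at [0.184, 0.545, 0.231] pointing down, gripper open.
Joint ranges: [-2.89, 2.89], [-0.75, 2.08], [0.22, 2.7], [-1.18, 4.32], [0.11, 2.71], [-2.7, 2.7]. Speed limits (rad/s): [2.57, 2.57, 3.14, 3.14, 3.14, 3.14].

### API

Orientations are given as a unit quaternion [w, x, y, z].
In Python, from rig import manip gives the robot as it stands.
- The arm moves only by the shell command python3 -m creep 'ROWS' [OPENING] [FORCE]. ROWS is a JSON object of lists of equal length, an entry for each row: "delta_pos": the shift along the tool's x, y, z in cm, a list of three; "dr": the turn, a rotation vector about the tool's x, y, z in rad, a list of three. In form: {"delta_pos": [[dx, dy, dz], ...], "dr": [[rx, ry, rz], ...]}. A call has 1 to 10 rows; each row is the pose to reach, as a shift and turn from the pose commanded when the call began, along the tool's axes at that moment; what a row does not reach only later rows make up. A row lasts 1/10 s, in which the tool goes at most 50 mm and 8.59 degrees, less where a joint would pass 70% of its speed; a pose out of reach is approached as far as the arm can. A call with a gripper value outside its range is refused whole. OPENING is the opening, from -1 (shut) to 1 (fully open), set as the call begins (- or left out, the last holds). The fingers move at their own pace and stop on an object; FORCE is the grip in N (left out, the last holds). Time passes only in rows, so rows that repeat a pose let the fingers close. It gives the time, the measured TCP pose, the force and the opening at its end, in the units of the state.
- manip.get_state(): the state, without advancing time (a new reading comes with each control period).
- manip.get_image(name): name is "scene" or "top" or "wrist"; returns a dict with "pixels" (384x512x3 uint8, blue, green, red), "depth" (384x512 float32, m along the optical axis (not along the pixel's ray), 0 where there is no reading), "intrinsics" (3x3 intrinsics, pixels), "rvec" (rotation vector, rad) and "tvec" (3), from world to camera coordinates, as OpenCV has them. Camera axes: x right, y down, z forward; pixel columns grow to the right and rows downward; lengths in m; the calibration is good to about 2 mm. A picture is of the moment at which its call begins.
- manip.sign_off(): hands the job in, once; it reports no verdict.
The state is a dict: "clock": time; "qpos": joint angles; "qd": joint speeds; "effort": joint torques, N m; "position": TCP position; "ee_rot": TCP orientation; "contact_force": force on the tool from outside, world axes, zero at the start; "moment": the same for the moment, N m; "width": finger opening in m.
Only numpy, scipy, OpenCV 4.12 (cv2) and the standard library are available. Lean on these libraries where they do the work, as an engineer would, in place of code of your own. Each camera call takes 0.05 s, during which the arm holds its last target. There are 200 camera calls.

### The job

Level the empty filling stage by turning its two black foot-screw knobs until the bubbles in both tube vials lie wholly between their two black rings. Then take the tube rack by its bail handle, keeping it upright, set it flat inside the low frame on the stage and let go, and swing the clamp arm fully in over the end of the rack. Both bubbles must still lie between their rings at the end; leave everything else where it is.

Things in the scene. Friction and masses are not known exactly. Their poses are not given: they have to be found in the camera images.
- stage: levelling stage: dark base 240 x 230 mm fixed to the table; aluminium plate 230 x 220 mm above it, its top 52 mm above the table when level. Origin: centre of the base's underside; at yaw 0 x points away from the robot, y to the left; yaw within 0.2 rad of 0. The plate rests on a pivot at stage (-95, -90) mm and two foot screws; it tilts by at most 0.025 rad (heights vary by a few mm)
- screw_a_grip (a point): centre (mid height, 30 mm above the plate's top) of foot screw A's black round knob, 46 mm diameter, 32 mm tall, at the plate's far right corner (stage 95, -90 mm). Grasp it across any diameter. It stays as left (0.06 N m) and stops with its bubble 17 mm off either way
- screw_a: foot screw A's knob; origin on its axis at the plate's top. Clockwise from above raises its corner and moves vial A's bubble along stage +x by 10 mm per radian (counter-clockwise: -x), no effect on vial B. At the start that bubble is 5 to 15 mm off towards stage -x
- screw_b_grip (a point): the same point of foot screw B's equal knob, at the plate's near left corner (stage -95, 90 mm)
- screw_b: foot screw B's knob; origin on its axis at the plate's top. Clockwise from above raises its corner and moves vial B's bubble along stage +y by 10 mm per radian (counter-clockwise: -y), no effect on vial A. At the start that bubble is 5 to 15 mm off towards stage +y
- vial_a (a point): middle of vial A on the crown of its tube, 25 mm above the plate's top: a tube vial 76 mm long, 28 mm wide, along stage x at the plate's left side (stage 40, 85 mm); yellow-green tube in a dark holder, two black rings round it, their inner edges 25 mm apart about the middle
- bubble_a (a point): middle of the pale bubble (18 mm long) in vial A; it moves along x only, to the higher side, and lies wholly between the rings when less than 3.5 mm from the middle
- vial_b (a point): middle of the equal vial B, along stage y at the plate's far side (stage 92, 20 mm)
- bubble_b (a point): middle of the bubble in vial B; it moves along y only
- nest (a point): centre of the low rectangular frame on the plate (stage -20, -20 mm), at the plate's top; axes are the plate's. Frame walls are 5 mm high and 6 mm thick; it is 140 mm inside along x and 94 mm along y (5 mm to spare each side of the rack)
- rack: cream tube rack: two slabs 130 (x) x 84 (y) x 12 mm on four corner posts, 54 mm tall, glass tubes between, 0.35 to 0.7 kg. Origin at the centre of its underside. Either way round fits. Starts on the table left or right of the stage, its yaw within 0.5 rad of zero
- rack_bail (a point): middle of the rack's steel bail handle: a level bar 12 mm wide (rack x), 14 mm tall, 82 mm long along rack y, this point on the bar's centre line 101 mm above the rack's underside. 62 mm clear between the two posts of the bail, 40 mm clear under the bar
- clamp (a joint): angle of the clamp arm: 0 is its stop, fully in, pointing along stage +x over the rack's end; grows clockwise seen from above as it swings out; about 1.6 to 2.1 at the start (pointing to stage -y or somewhat back towards the robot); stays where left (0.06 N m)
- clamp_post (a point): the clamp's handle: a black upright post, 16 mm diameter, 42 mm tall, standing on the arm 50 mm from the pivot; this point is 28 mm above the arm's top and 14 mm below the post's top (96 mm above the plate). The arm's underside is 6 mm above the loaded rack's top slab
- clamp_pivot (a point): the clamp's upright axis (stage -103, -20 mm), at the same height as clamp_post
- reagent: amber bottle, 68 mm wide, 150 mm tall, left alone; origin under its centre
- jar: white plastic jar, 72 mm wide, 85 mm tall, left alone; origin under its centre
- spanner: steel spanner, 170 mm long, lying beyond the stage, left alone; origin under its grip area
- beaker: clear cup, 70 mm wide, 85 mm tall, left alone; origin under its centre
- wipes: white box 110 x 160 x 60 mm, left alone; origin under its centre
- pan: round lidded steel tin, 116 mm wide, 52 mm tall, left alone; origin under its centre
- gauge_block: dark steel block 90 x 60 x 50 mm, left alone; origin under its centre
- cap_tray: open white tray 140 x 95 x 45 mm with grey caps, no handle, left alone; it and the rack may swap sides; origin under its centre

How it is judged:
On the way, in this order (a step that is already met when the one before it is completed fails the run):
1. both bubbles lie between their rings while the rack is still off the stage and the knobs are let go (horizontal distance between bubble_a and vial_a below 0.004 m and horizontal distance between bubble_b and vial_b below 0.004 m and horizontal distance between rack and nest above 0.1 m and contact force between the fingers and screw_a below 0.3 N and contact force between the fingers and screw_b below 0.3 N), for 0.3 s.
2. the rack stands flat in the frame, released, with the clamp still out (horizontal distance between rack and nest below 0.01 m and z of rack in the frame of nest between -0.003 and 0.003 m and angle between the x axis of rack and the x axis of nest, either way round below 0.15 rad and angle between rack's own z axis and vertical below 0.1 rad and contact force between the fingers and rack below 0.3 N and value of joint clamp above 0.8 rad), for 0.2 s.
3. the clamp is fully in over the rack (horizontal distance between rack and nest below 0.01 m and z of rack in the frame of nest between -0.003 and 0.003 m and angle between the x axis of rack and the x axis of nest, either way round below 0.15 rad and angle between rack's own z axis and vertical below 0.1 rad and value of joint clamp below 0.15 rad), for 0.2 s.
At the end, for the whole second after the job is handed in: each bubble is within 4 mm of the middle of its vial; the rack stands released and at rest, flat in the frame (within 10 mm of its centre, 3 mm of the plate's top, 0.15 rad); the clamp arm is within 0.15 rad of its inner stop (all of step 3 and horizontal distance between bubble_a and vial_a below 0.004 m and horizontal distance between bubble_b and vial_b below 0.004 m and contact force between the fingers and rack below 0.3 N and contact force between the fingers and clamp below 0.3 N and contact force between the fingers and screw_a below 0.3 N and contact force between the fingers and screw_b below 0.3 N and linear speed of rack below 0.02 m/s); the robot touches nothing.
It fails at once if the rack is tipped by more than 0.5 rad (angle between rack's own z axis and vertical above 0.5 rad).
It fails at once if a bystander is moved by more than 30 mm (distance of any of reagent, jar, spanner, beaker, wipes, pan, gauge_block, cap_tray from where it was at the start of the episode above 0.03 m).
It also fails if it takes over 72 s, if anything falls off the work surface, if the arm or the gripper's body presses on something with over 40 N, if the wrist force passes 120 N, or if a joint passes its speed limit or range.

## Working session

There is one attempt and no reset: what is moved stays moved. The work goes in short steps, Python scripts to look and compute and a shell command to move; the robot and the scene stay as the last step left them, time stands still between calls to the robot, and variables do not carry over. Pictures are saved under pics/ and viewed, about 8 in all and at most 12, crops included, and the job is handed in when it is done.

```bash
ls; mkdir -p pics; cat > h.py <<'E'
import numpy as np, cv2, sys
from rig import manip
from scipy.spatial.transform import Rotation as R
def cam(n):
    d=manip.get_image(n); np.savez('last_%s.npz'%n,**d); return d
def world(d,u,v,z=None,w=2):
    K=np.array(d['intrinsics']);Rm=cv2.Rodrigues(np.array(d['rvec'],float))[0];t=np.array(d['tvec'],float).ravel()
    r=np.linalg.inv(K)@[u,v,1]; c=-Rm.T@t; rw=Rm.T@r
    if z is None:
        p=d['depth'][int(v)-w:int(v)+w+1,int(u)-w:int(u)+w+1]; s=np.median(p[p>0])
    else: s=(z-c[2])/rw[2]
    return c+s*rw
def pose():
    s=manip.get_state(); q=s['ee_rot']; return np.array(s['position']),R.from_quat([q[1],q[2],q[3],q[0]])
def delta(target,yaw=None):
    # target TCP world, yaw= world direction angle of tool y with tool down
    p,r=pose(); print('pos cm in tool:',np.round(r.inv().apply(np.array(target)-p)*100,2))
    if yaw is not None:
        best=[]
        for k in(0,np.pi):
            y=np.array([np.cos(yaw+k),np.sin(yaw+k),0]);x=np.array([0,0,-1.]);z=np.cross(x,y)
            rt=R.from_matrix(np.c_[x,y,z]);best.append((r.inv()*rt).as_rotvec())
        print('dr:',[np.round(b,3) for b in best],'q6',manip.get_state()['qpos'][5])
E
python3 - <<'E'
from h import *
s=manip.get_state();print(s)
a=cam('top');b=cam('scene')
cv2.imwrite('pics/1.png',cv2.resize(a['pixels'],(768,576),interpolation=cv2.INTER_CUBIC))
cv2.imwrite('pics/2.png',cv2.resize(b['pixels'],(768,576),interpolation=cv2.INTER_CUBIC))
E
```

```text
pics
{'clock': 0.0, 'qpos': array([ 1.12500882e+00,  2.76615991e-01,  1.50616529e+00,  1.87258195e-05,
        1.36067518e+00, -1.20951974e-01]), 'qd': array([ 0.00046482,  0.00161471, -0.00154876,  0.00052423,  0.00030182,
        0.00152539]), 'effort': array([ 7.52911765e-04, -4.16775191e+01, -2.45804465e+01, -8.21192816e-05,
        1.09173870e-02, -3.20277692e-06]), 'position': array([0.18325385, 0.54445385, 0.23041491]), 'ee_rot': array([ 0.69760971,  0.11371289,  0.69799062, -0.11497462]), 'contact_force': array([-0.6800488 , -0.54353967, -0.09501016]), 'moment': array([ 0.00241099, -0.0402688 ,  0.02074684]), 'width': 0.08549031473291194}
```

View pics/1.png

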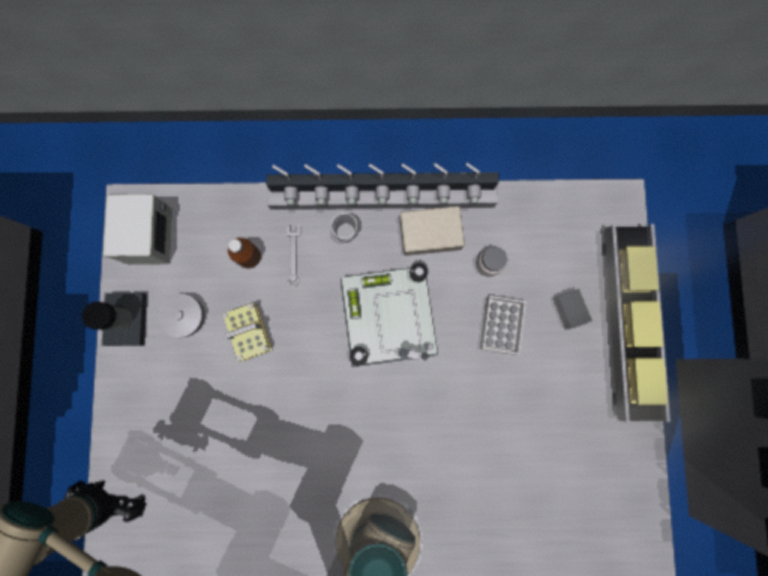

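View pics/2.png

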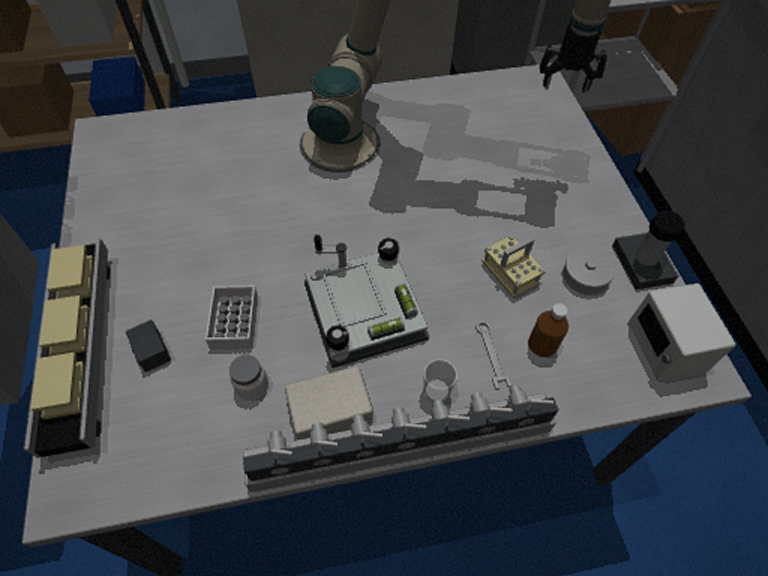

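The top view shows the stage at about (389,315), knob A at (418,270), knob B at (359,354), the clamp post near (405-427,350) and the rack at (247,332). The scene view confirms that the clamp arm points to -y, or slightly back towards the robot.

```bash
python3 - <<'E'
from h import *
a=dict(np.load('last_top.npz'));f=512/768
A=world(a,418.5*f,270.5*f,.098);B=world(a,359*f,354.5*f,.098)
print('A',A,'B',B); d=A-B
yaw=np.arctan2(d[1],d[0])-np.arctan2(-180,190);print('yaw',yaw)
c=(A+B)/2;print('centre',c)
print('rack',world(a,247*f,332*f,.054))
def rack(u,v,z):return world(a,u*f,v*f,z)
w=[rack(*q,.054) for q in[(223,313),(256,304),(271,351),(236,361)]];print(np.round(w,3))
for x in [(404,349),(427,351)]:print(rack(*x,.16))
b=a['pixels'][170:260,135:305];cv2.imwrite('pics/3.png',cv2.resize(b,None,fx=4.7,fy=4.7,interpolation=cv2.INTER_CUBIC))
w=cam('wrist');cv2.imwrite('pics/w.png',w['pixels'])
Rm=cv2.Rodrigues(w['rvec'])[0];c=-Rm.T@w['tvec'].ravel();p,r=pose()
print('wrist cam in tool',r.inv().apply(c-p),'fwd',r.inv().apply(Rm[2]),w['intrinsics'])
delta([B[0],B[1],.25],yaw+np.pi/4); delta([B[0],B[1],.25],yaw)
E
```

```text
A [ 0.67884549 -0.11111167  0.098     ] B [0.46916602 0.04075068 0.098     ]
yaw 0.1315550839349815
centre [ 0.57400576 -0.0351805   0.098     ]
rack [0.52961964 0.33123819 0.054     ]
[[0.579 0.395 0.054]
 [0.602 0.31  0.054]
 [0.48  0.268 0.054]
 [0.456 0.358 0.054]]
[ 0.48081351 -0.06819388  0.16      ]
[ 0.47560896 -0.12255448  0.16      ]
wrist cam in tool [-0.1426354   0.00064454 -0.0677401 ] fwd [9.64545587e-01 1.02190580e-04 2.63916277e-01] [[274.62599513   0.         255.23851135]
 [  0.         274.62599513 190.52177932]
 [  0.           0.           1.        ]]
pos cm in tool: [ -1.89 -38.63  43.17]
dr: [array([0.329, 0.   , 0.001]), array([-2.813e+00, -2.000e-03,  0.000e+00])] q6 -0.1210006125690578
pos cm in tool: [ -1.89 -38.63  43.17]
dr: [array([1.114e+00, 1.000e-03, 1.000e-03]), array([-2.027e+00, -2.000e-03,  1.000e-03])] q6 -0.1210006125690578
```

View pics/3.png

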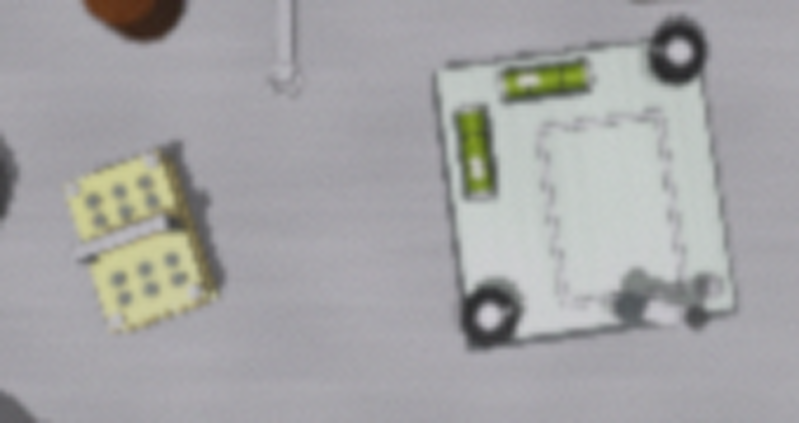

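```bash
python3 - <<'E'
from h import *
delta([.50,-.03,.32],.12+np.pi/2)
E
```

```text
pos cm in tool: [ -8.88 -44.36  48.35]
dr: [array([-0.445, -0.001,  0.001]), array([2.697e+00, 2.000e-03, 1.000e-03])] q6 -0.1210006125690578
```

```bash
python3 -m creep '{"delta_pos":[[-1,-2.2,2.4],[-2,-5,5.5],[-3,-8,8.7],[-4,-11,12],[-5,-14,15.3],[-6,-17.2,18.7],[-7,-20.4,22.2],[-8,-23.6,25.7],[-8.9,-26.8,29.2],[-8.9,-30,32.7]],"dr":[[-0.05,0,0],[-0.1,0,0],[-0.15,0,0],[-0.2,0,0],[-0.25,0,0],[-0.3,0,0],[-0.35,0,0],[-0.4,0,0],[-0.445,0,0],[-0.445,0,0]]}' 1; python3 - <<'E'
from h import *
delta([.50,-.03,.32],.12+np.pi/2)
E
```

```text
clock: 1.15
position: [0.3987, 0.1547, 0.3216]
ee_rot: [0.707, -0.043, 0.705, 0.043]
contact_force: [0.7, 0.6, 0.1]
width: 0.0851
pos cm in tool: [  0.17 -19.55   7.82]
dr: [array([ 0.001,  0.003, -0.001]), array([-3.141e+00,  1.000e-03,  5.000e-03])] q6 -1.4850084268014845
```

```bash
python3 -m creep '{"delta_pos":[[0,-4,1.6],[0,-8,3.2],[0,-12,4.8],[0,-16,6.4],[0,-19.5,7.8],[0,-19.5,7.8],[0,-19.5,7.8]],"dr":[[0,0,0],[0,0,0],[0,0,0],[0,0,0],[0,0,0],[0,0,0],[0,0,0]]}'; python3 - <<'E'
from h import *
w=cam('wrist');print(manip.get_state()['qpos'],pose()[0])
cv2.imwrite('pics/4.png',cv2.resize(w['pixels'],(800,600),interpolation=cv2.INTER_CUBIC))
E
```

```text
clock: 1.85
position: [0.4983, -0.0283, 0.3196]
ee_rot: [0.705, -0.041, 0.706, 0.042]
contact_force: [-0.3, 0.3, -0.6]
width: 0.0854
[-1.95443693e-01  1.21181808e-01  1.49040908e+00  8.79318376e-04
  1.53164872e+00 -1.88606960e+00] [ 0.49794609 -0.02750542  0.31985914]
```

View pics/4.png

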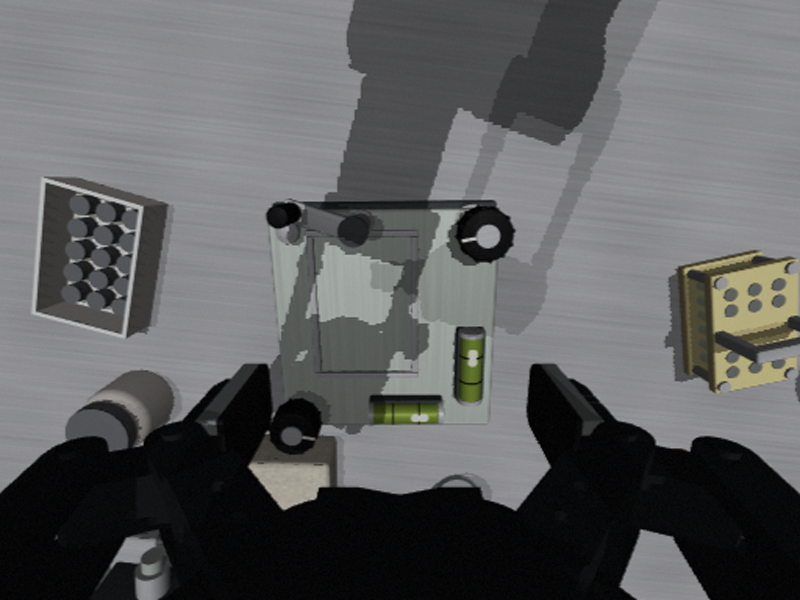

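The wrist view shows knob A top at (292,434), knob B at (488,235), the clamp post at (284,214) and its pivot near (353,229). Bubble A is near (473,356), bubble B near (420,417).

```bash
python3 - <<'E'
from h import *
w=dict(np.load('last_wrist.npz'));f=1/1.5625
P=lambda u,v,z=None:np.round(world(w,u*f,v*f,z),4)
A=P(292,434,.098);B=P(488,235,.098);print('A',A,P(292,434),'B',B,P(488,235))
d=A-B;print('yaw',np.arctan2(d[1],d[0])-np.arctan2(-180,190))
print('post',P(284,214,.162),P(284,214),'piv',P(353,229))
print('rack',P(713,260),P(798,257),P(800,380),P(713,392))
c=w['pixels'][200:276,160:322];cv2.imwrite('pics/5.png',cv2.resize(c,None,fx=4.9,fy=4.9,interpolation=cv2.INTER_CUBIC))
E
```

```text
A [ 0.6771 -0.1091  0.098 ] [ 0.6752 -0.1086  0.1009] B [0.4664 0.0454 0.098 ] [0.4661 0.0448 0.1006]
yaw 0.1256700314713517
post [ 0.4626 -0.1108  0.162 ] [ 0.4625 -0.1106  0.1628] piv [ 0.4713 -0.0659  0.1277]
rack [0.4729 0.3108 0.0067] [0.4593 0.406  0.0012] [0.6005 0.4624 0.    ] [0.6071 0.3229 0.0488]
```

View pics/5.png

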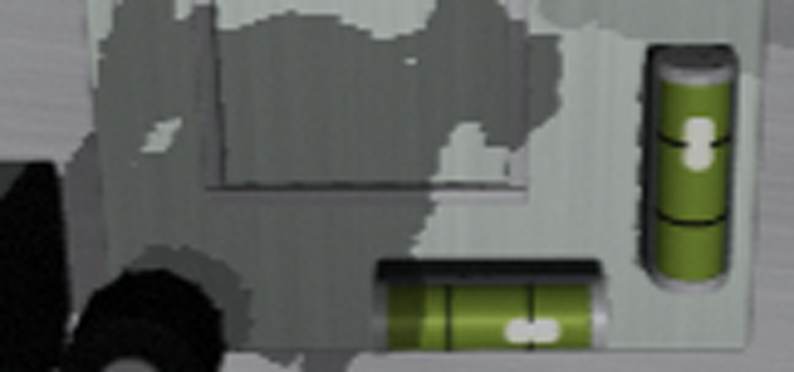

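In the crop, bubble A is at y=143 with its rings at about 143 and 220, so it is roughly 13 mm off towards -x. Bubble B is at x=533 with rings at 447 and 531, so it is roughly 14 mm off towards +y.

```bash
python3 - <<'E'
from h import *
w=dict(np.load('last_wrist.npz'));W=lambda u,v,z=.077:world(w,160+u/4.9-.4,200+v/4.9-.4,z)
y=.1257;ex=np.array([np.cos(y),np.sin(y),0]);ey=np.array([-np.sin(y),np.cos(y),0])
print('A off',(W(699,143)-(W(694,145)+W(692,222))/2)@ex*1e3,'B off',(W(533,330)-(W(447,318)+W(531,318))/2)@ey*1e3, 'sep',(W(694,145)-W(692,222))@ex)
delta([.466,.045,.14],.69); delta([.466,.045,.065],.69)
E
```

```text
A off -13.675408687121122 B off 14.117523944201391 sep -0.02604438076330219
pos cm in tool: [18.    7.56 -2.28]
dr: [array([ 1.001e+00, -2.000e-03, -1.000e-03]), array([-2.141e+00,  1.000e-03, -2.000e-03])] q6 -1.8860696036883977
pos cm in tool: [25.5   7.55 -2.27]
dr: [array([ 1.001e+00, -2.000e-03, -1.000e-03]), array([-2.141e+00,  1.000e-03, -2.000e-03])] q6 -1.8860696036883977
```

```bash
python3 -m creep '{"delta_pos":[[0,3.5,-1],[2,7.5,-2.3],[6,7.5,-2.3],[10,7.5,-2.3],[14,7.5,-2.3],[16,7.5,-2.3],[18,7.5,-2.3],[18,7.5,-2.3],[18,7.5,-2.3]],"dr":[[0.14,0,0],[0.28,0,0],[0.42,0,0],[0.56,0,0],[0.7,0,0],[0.85,0,0],[1,0,0],[1,0,0],[1,0,0]]}' 1; python3 - <<'E'
from h import *
delta([.466,.045,.065],.69)
E
```

```text
clock: 2.8
position: [0.4663, 0.0447, 0.1408]
ee_rot: [0.64, 0.3, 0.64, -0.3]
contact_force: [0.2, -0.6, 0.0]
width: 0.0854
pos cm in tool: [ 7.58 -0.01 -0.04]
dr: [array([ 0.006, -0.   , -0.   ]), array([-3.136,  0.   , -0.   ])] q6 -0.7491234823263472
```

```bash
python3 -m creep '{"delta_pos":[[3,0,0],[5.5,0,0],[7.5,0,0],[7.5,0,0]],"dr":[[0,0,0],[0,0,0],[0,0,0],[0,0,0]]}' 1; python3 -m creep '{"delta_pos":[[0,0,0],[0,0,0],[0,0,0],[0,0,0],[0,0,0],[0,0,0],[0,0,0],[0,0,0]],"dr":[[0,0,0],[0,0,0],[0,0,0],[0,0,0],[0,0,0],[0,0,0],[0,0,0],[0,0,0]]}' -1 40; python3 - <<'E'
from h import *
s=manip.get_state();print(s['qpos'],s['moment'])
E
```

```text
clock: 3.2
position: [0.4656, 0.0442, 0.0647]
ee_rot: [0.639, 0.3, 0.641, -0.301]
contact_force: [0.1, 0.8, 0.3]
width: 0.0853
clock: 4.0
position: [0.4675, 0.0434, 0.0671]
ee_rot: [0.641, 0.301, 0.639, -0.301]
contact_force: [-0.7, -0.9, 6.9]
width: 0.0454
[-5.52532469e-02  2.78143921e-01  1.96907143e+00 -8.36909014e-04
  8.91911861e-01 -7.46709122e-01] [-0.28733314  0.40318826  0.01974967]
```

```bash
python3 -m creep '{"delta_pos":[[0,0,0],[0,0,0],[0,0,0],[0,0,0],[0,0,0],[0,0,0],[0,0,0],[0,0,0],[0,0,0],[0,0,0]],"dr":[[-0.1,0,0],[-0.24,0,0],[-0.38,0,0],[-0.52,0,0],[-0.66,0,0],[-0.8,0,0],[-0.95,0,0],[-1.1,0,0],[-1.25,0,0],[-1.38,0,0]]}'; python3 -m creep '{"delta_pos":[[0,0,0],[0,0,0],[0,0,0]],"dr":[[-0.03,0,0],[-0.03,0,0],[-0.03,0,0]]}';python3 -m creep '{"delta_pos":[[0,0,0],[0,0,0],[0,0,0],[-3,0,0],[-7,0,0],[-12,0,0],[-17,0,0],[-21,0,0],[-25,0,0],[-25,0,0]],"dr":[[0,0,0],[0,0,0],[0,0,0],[0,0,0],[0,0,0],[0,0,0],[0,0,0],[0,0,0],[0,0,0],[0,0,0]]}' 1;python3 - <<'E'
from h import *
print(manip.get_state()['qpos'])
delta([.498,-.028,.32],.12+np.pi/2)
E
```

```text
clock: 5.0
position: [0.4673, 0.0434, 0.0669]
ee_rot: [0.685, -0.177, 0.684, 0.177]
contact_force: [-1.9, -2.9, 6.3]
width: 0.0444
clock: 5.3
position: [0.4673, 0.0434, 0.0669]
ee_rot: [0.683, -0.186, 0.682, 0.185]
contact_force: [-0.6, -1.9, 5.9]
width: 0.0452
clock: 6.3
position: [0.4695, 0.0437, 0.3211]
ee_rot: [0.686, -0.187, 0.678, 0.184]
contact_force: [1.5, -0.6, -0.5]
width: 0.0853
[-5.49379567e-02  7.00639913e-02  1.54588044e+00  1.32995533e-04
  1.51354451e+00 -2.15629704e+00]
pos cm in tool: [ 0.15 -7.63 -1.18]
dr: [array([0.411, 0.011, 0.004]), array([-2.731, -0.006,  0.016])] q6 -2.156297038129283
```

```bash
python3 - <<'E'
from h import *
delta([.676,-.109,.14],1.2)
E
```

```text
pos cm in tool: [ 18.37 -23.5    9.89]
dr: [array([0.901, 0.012, 0.002]), array([-2.24e+00, -2.00e-03,  1.50e-02])] q6 -2.156297038129283
```

```bash
python3 -m creep '{"delta_pos":[[0,-4,1.7],[0,-8,3.4],[1,-12,5],[3,-16,6.7],[6,-20,8.4],[10,-23.5,9.9],[14,-23.5,9.9],[18,-23.5,9.9],[18,-23.5,9.9],[18,-23.5,9.9]],"dr":[[0.13,0,0],[0.26,0,0],[0.39,0,0],[0.52,0,0],[0.65,0,0],[0.78,0,0],[0.9,0,0],[0.9,0,0],[0.9,0,0],[0.9,0,0]]}' 1; python3 - <<'E'
from h import *
delta([.676,-.109,.066],1.2);print(manip.get_state()['qpos'])
E
```

```text
clock: 7.3
position: [0.6705, -0.1087, 0.1346]
ee_rot: [0.694, 0.13, 0.696, -0.13]
contact_force: [1.0, 0.1, 1.4]
width: 0.0857
pos cm in tool: [6.86 0.17 0.54]
dr: [array([ 0.001, -0.002,  0.   ]), array([-3.14e+00, -0.00e+00, -3.00e-03])] q6 -1.4644856944896978
[-2.63083501e-01  4.91707933e-01  1.40701136e+00  1.71548553e-04
  1.24505039e+00 -1.46448569e+00]
```

```bash
python3 -m creep '{"delta_pos":[[2,0.1,0.4],[5,0.1,0.4],[6.7,0.1,0.4],[6.7,0.1,0.4]],"dr":[[0,0,0],[0,0,0],[0,0,0],[0,0,0]]}' 1; python3 -m creep '{"delta_pos":[[0,0,0],[0,0,0],[0,0,0],[0,0,0],[0,0,0],[0,0,0],[0,0,0],[0,0,0]],"dr":[[0,0,0],[0,0,0],[0,0,0],[0,0,0],[0,0,0],[0,0,0],[0,0,0],[0,0,0]]}' -1 40;  python3 -m creep '{"delta_pos":[[0,0,0],[0,0,0],[0,0,0],[0,0,0],[0,0,0],[0,0,0],[0,0,0],[0,0,0],[0,0,0],[0,0,0]],"dr":[[0.1,0,0],[0.24,0,0],[0.38,0,0],[0.52,0,0],[0.66,0,0],[0.8,0,0],[0.95,0,0],[1.1,0,0],[1.25,0,0],[1.36,0,0]]}'; python3 -m creep '{"delta_pos":[[0,0,0],[0,0,0],[0,0,0]],"dr":[[0.01,0,0],[0.01,0,0],[0.01,0,0]]}'
```

```text
clock: 7.7
position: [0.675, -0.1091, 0.0689]
ee_rot: [0.695, 0.13, 0.695, -0.13]
contact_force: [0.1, 0.7, 0.2]
width: 0.0851
clock: 8.5
position: [0.6762, -0.1102, 0.071]
ee_rot: [0.696, 0.13, 0.694, -0.13]
contact_force: [-1.9, -1.5, 6.8]
width: 0.0451
clock: 9.5
position: [0.6788, -0.1087, 0.071]
ee_rot: [0.459, 0.542, 0.455, -0.537]
contact_force: [5.8, 1.7, 3.1]
width: 0.0449
clock: 9.8
position: [0.6788, -0.1087, 0.071]
ee_rot: [0.458, 0.543, 0.454, -0.538]
contact_force: [5.4, 3.4, 4.2]
width: 0.0447
```

```bash
python3 -m creep '{"delta_pos":[[0,0,0],[0,0,0],[0,0,0],[-3,0,0],[-7,0,0],[-12,0,0],[-17,0,0],[-21,0,0],[-25,0,0],[-25,0,0]],"dr":[[0,0,0],[0,0,0],[0,0,0],[0,0,0],[0,0,0],[0,0,0],[0,0,0],[0,0,0],[0,0,0],[0,0,0]]}' 1;python3 - <<'E'
from h import *
delta([.52,0.04,.32],1.69)
E
```

```text
clock: 10.8
position: [0.6771, -0.1102, 0.3257]
ee_rot: [0.46, 0.543, 0.452, -0.538]
contact_force: [-0.2, -0.2, 0.6]
width: 0.0853
pos cm in tool: [  0.33 -18.02 -12.16]
dr: [array([-1.859,  0.013, -0.008]), array([ 1.282, -0.007, -0.012])] q6 -0.09342726510027863
```

```bash
python3 -m creep '{"delta_pos":[[0,-2,-1.4],[0,-4,-2.8],[0,-6.5,-4.4],[0,-9,-6],[0,-11.5,-7.7],[0,-14,-9.5],[0,-16,-11],[0,-18,-12.2],[0,-18,-12.2],[0,-18,-12.2]],"dr":[[-0.14,0,0],[-0.28,0,0],[-0.42,0,0],[-0.56,0,0],[-0.7,0,0],[-0.85,0,0],[-1,0,0],[-1.15,0,0],[-1.3,0,0],[-1.45,0,0]]}'; python3 -m creep '{"delta_pos":[[0,0,0],[0,0,0],[0,0,0],[0,0,0],[0,0,0]],"dr":[[-0.14,0,0],[-0.28,0,0],[-0.4,0,0],[-0.4,0,0],[-0.4,0,0]]}';python3 - <<'E'
from h import *
w=cam('wrist')
K=w['intrinsics'];Rm=cv2.Rodrigues(w['rvec'])[0]
p=lambda X:((lambda c:(K@c/c[2])[:2])(Rm@np.array(X)+w['tvec'].ravel()))
y=.1257;O=np.array([.5717,-.032,0]);E=np.array([[np.cos(y),-np.sin(y)],[np.sin(y),np.cos(y)]])
ws=[]
for s in[(40,85),(92,20)]:
    q=O.copy();q[:2]+=E@np.array(s)/1e3;q[2]=.077;ws.append(p(q))
c=np.mean(ws,0).astype(int);print(ws,c)
u0,v0=max(c[0]-65,0),max(c[1]-45,0);print(u0,v0)
cv2.imwrite('pics/6.png',cv2.resize(w['pixels'][v0:v0+100,u0:u0+130],None,fx=6,fy=6,interpolation=cv2.INTER_CUBIC))
E
```

```text
clock: 11.8
position: [0.5168, 0.0416, 0.3178]
ee_rot: [0.7, 0.1, 0.7, -0.1]
contact_force: [-0.6, -1.5, -0.8]
width: 0.0854
clock: 12.3
position: [0.5177, 0.041, 0.3177]
ee_rot: [0.706, -0.038, 0.706, 0.038]
contact_force: [-0.2, -0.3, -0.4]
width: 0.0859
[array([259.32148458, 220.87898838]), array([217.68350608, 253.11771274])] [238 236]
173 191
```

View pics/6.png

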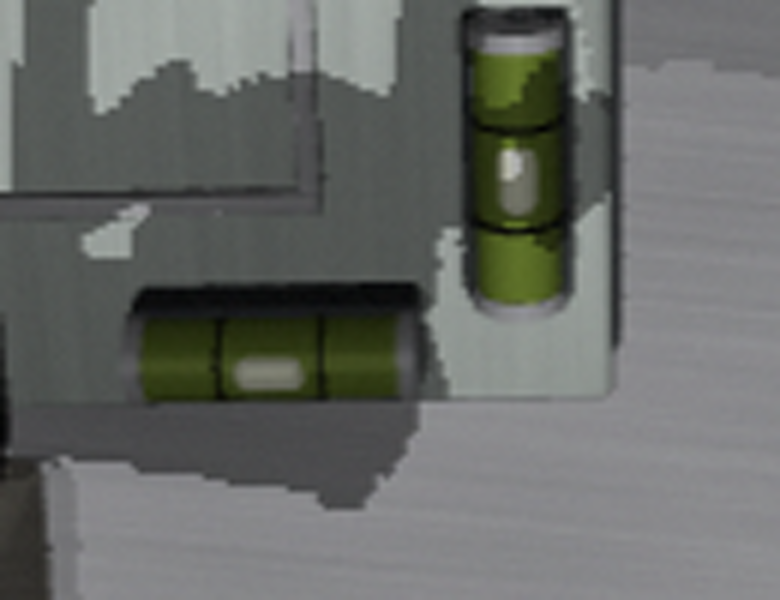

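Bubble A spans 147–215 between rings at 128 and 230. Bubble B spans 232–305 between rings at 219 and 321. Both are centred to within about 0.5 mm. Next is the rack.

```bash
python3 - <<'E'
from h import *
delta([.53,0.36,.30],.28)
E
```

```text
pos cm in tool: [ 1.79 31.58  4.65]
dr: [array([ 1.399e+00, -1.000e-03,  0.000e+00]), array([-1.743e+00, -0.000e+00, -1.000e-03])] q6 -1.7337277315917612
```

```bash
python3 -m creep '{"delta_pos":[[0,3,0.5],[0,6,1],[0.5,9.5,1.5],[1,13,2],[1,17,2.5],[1.8,21,3],[1.8,25,3.6],[1.8,29,4.2],[1.8,31.6,4.6],[1.8,31.6,4.6]],"dr":[[0.14,0,0],[0.28,0,0],[0.42,0,0],[0.56,0,0],[0.7,0,0],[0.84,0,0],[0.98,0,0],[1.12,0,0],[1.26,0,0],[1.4,0,0]]}';python3 -m creep '{"delta_pos":[[0,0,0],[0,0,0]],"dr":[[0,0,0],[0,0,0]]}'; python3 - <<'E'
from h import *
w=cam('wrist');print(pose()[0])
cv2.imwrite('pics/7.png',cv2.resize(w['pixels'],(800,600),interpolation=cv2.INTER_CUBIC))
E
```

```text
clock: 13.35
position: [0.5287, 0.364, 0.2991]
ee_rot: [0.564, 0.426, 0.565, -0.426]
contact_force: [0.0, -0.2, -0.3]
width: 0.0853
clock: 13.55
position: [0.529, 0.36, 0.3001]
ee_rot: [0.566, 0.424, 0.566, -0.425]
contact_force: [-0.0, 0.1, 0.2]
width: 0.0858
[0.5290394  0.35970624 0.30026081]
```

View pics/7.png

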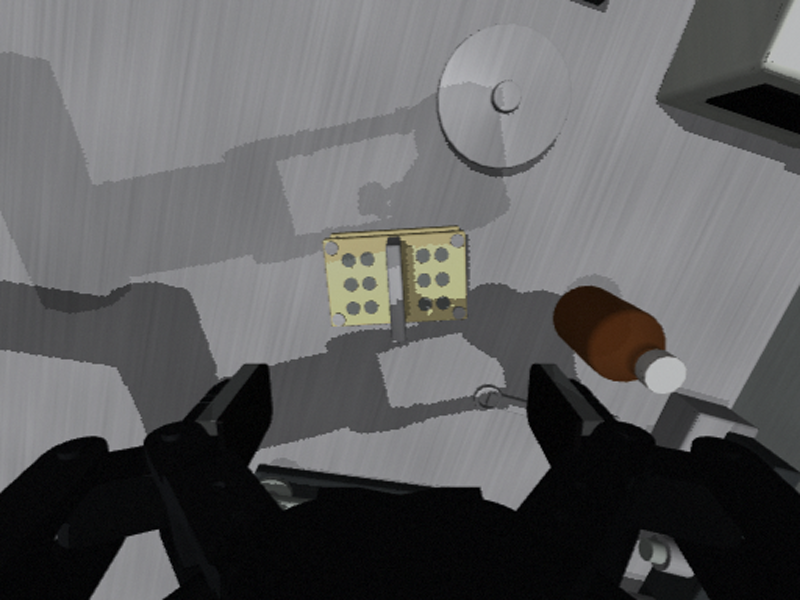

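The rack is centred near (397,280), with the bail bar running from (393,240) to (399,340).

```bash
python3 - <<'E'
from h import *
w=dict(np.load('last_wrist.npz'));f=1/1.5625
P=lambda u,v,z=None:world(w,u*f-.2,v*f-.2,z)
a=P(393,241,.108);b=P(399,341,.108);print(a,b,np.linalg.norm(a-b),P(396,290,w) if 0 else P(396,290))
m=(a+b)/2;d=a-b;print(m,'yaw bar',np.arctan2(d[1],d[0])-np.pi/2)
c=[P(u,v,.054) for u,v in[(324,240),(466,230),(467,319),(331,327)]];print(np.round(c,4),np.mean(c,0),[round(np.linalg.norm(c[i]-c[i-1]),3) for i in range(4)])
e=c[1]-c[0];print('yaw',np.arctan2(e[1],e[0]));e=c[2]-c[3];print('yaw',np.arctan2(e[1],e[0]))
delta([m[0],m[1],.20],np.arctan2(d[1],d[0])-np.pi/2)
E
```

```text
[0.51765823 0.38000951 0.108     ] [0.54539333 0.30142338 0.108     ] 0.08333675953169399 [0.53082613 0.34287408 0.10845265]
[0.53152578 0.34071644 0.108     ] yaw bar 0.3392791995397104
[[0.4587 0.3561 0.054 ]
 [0.5793 0.4006 0.054 ]
 [0.6071 0.321  0.054 ]
 [0.4847 0.277  0.054 ]] [0.53242987 0.33868585 0.054     ] [np.float64(0.083), np.float64(0.129), np.float64(0.084), np.float64(0.13)]
yaw 0.35326700075977163
yaw 0.3452229906628251
pos cm in tool: [10.03 -0.29  1.89]
dr: [array([-0.057,  0.   ,  0.   ]), array([ 3.085,  0.   , -0.   ])] q6 0.2062893386066631
```

```bash
python3 -m creep '{"delta_pos":[[3,-0.3,1],[7,-0.3,1.9],[11,-0.3,1.9],[14,-0.3,1.9],[17,-0.3,1.9],[19,-0.3,1.9],[21,-0.3,1.9],[21.8,-0.3,1.9],[21.8,-0.3,1.9]],"dr":[[-0.066,0,0],[-0.066,0,0],[-0.066,0,0],[-0.066,0,0],[-0.066,0,0],[-0.066,0,0],[-0.066,0,0],[-0.066,0,0],[-0.066,0,0]]}' 0.3;python3 -m creep '{"delta_pos":[[0,0,0],[0,0,0],[0,0,0],[0,0,0],[0,0,0],[0,0,0],[0,0,0],[0,0,0]],"dr":[[0,0,0],[0,0,0],[0,0,0],[0,0,0],[0,0,0],[0,0,0],[0,0,0],[0,0,0]]}' -1 60; python3 -m creep '{"delta_pos":[[-1,0,0],[-3,0,0],[-6,0,0],[-10,0,0],[-13,0,0],[-15,0,0],[-15,0,0]],"dr":[[0,0,0],[0,0,0],[0,0,0],[0,0,0],[0,0,0],[0,0,0],[0,0,0]]}'
python3 - <<'E'
from h import *
y=.1257;N=np.array([.5717,-.0320])+np.array([[np.cos(y),-np.sin(y)],[np.sin(y),np.cos(y)]])@[-.02,-.02];print(N)
delta([*N,.235],y);print(manip.get_state()['qpos'])
E
```

```text
clock: 14.5
position: [0.5309, 0.3402, 0.0814]
ee_rot: [0.578, 0.406, 0.579, -0.407]
contact_force: [0.3, -0.1, -0.8]
width: 0.0555
clock: 15.3
position: [0.5318, 0.3414, 0.0835]
ee_rot: [0.579, 0.407, 0.579, -0.406]
contact_force: [-1.5, -0.9, 5.1]
width: 0.0106
clock: 16.0
position: [0.5329, 0.342, 0.2354]
ee_rot: [0.58, 0.408, 0.578, -0.404]
contact_force: [-0.1, -0.0, -4.8]
width: 0.0109
[ 0.55436518 -0.05434959]
pos cm in tool: [ -0.06 -11.46  38.  ]
dr: [array([ 0.221, -0.001, -0.006]), array([-2.92e+00,  9.00e-03, -2.00e-03])] q6 0.11352498617299313
[4.60669115e-01 3.58430708e-01 1.37199299e+00 9.65518745e-05
 1.40490168e+00 1.13524986e-01]
```

```bash
python3 -m creep '{"delta_pos":[[0,-0.6,2],[0,-1.5,5],[0,-2.7,9],[0,-3.9,13],[0,-5.1,17],[0,-6.3,21],[0,-7.5,25],[0,-8.7,29],[0,-9.9,33],[0,-10.8,36]],"dr":[[0.02,0,0],[0.04,0,0],[0.06,0,0],[0.08,0,0],[0.1,0,0],[0.12,0,0],[0.15,0,0],[0.18,0,0],[0.2,0,0],[0.221,0,0]]}';python3 -m creep '{"delta_pos":[[0,-0.4,1.2],[0,-0.6,2],[0,-0.6,2],[0,-0.6,2],[0,-0.6,2]],"dr":[[0,0,0],[0,0,0],[0,0,0],[0,0,0],[0,0,0]]}'
python3 - <<'E'
from h import *
a=cam('wrist');b=cam('top')
np.savez('w2.npz',**a)
print(pose()[0]);delta([.5544,-.0543,.235],.1257)
i=cv2.resize(a['pixels'][60:300,100:420],None,fx=2.4,fy=2.4,interpolation=cv2.INTER_CUBIC)
cv2.imwrite('pics/8.png',i)
import os
from glob import glob
E
```

```text
clock: 17.0
position: [0.551, -0.0365, 0.23]
ee_rot: [0.529, 0.467, 0.531, -0.469]
contact_force: [0.6, -0.1, -4.1]
width: 0.0107
clock: 17.5
position: [0.5488, -0.0533, 0.2321]
ee_rot: [0.531, 0.467, 0.531, -0.467]
contact_force: [-0.3, -0.6, -4.7]
width: 0.0108
[ 0.54891168 -0.05356586  0.23232114]
pos cm in tool: [-0.27  0.54  0.14]
dr: [array([ 0.002, -0.   , -0.   ]), array([-3.14e+00,  0.00e+00, -1.00e-03])] q6 -0.3514416448395725
```

View pics/8.png

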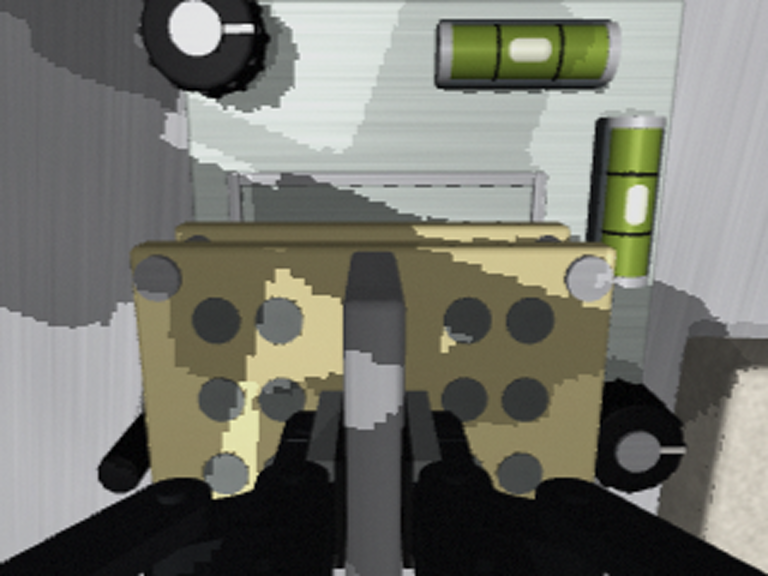

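The view shows the rack hanging squarely in the grip, with the upper slab's left edge from (133,245) to (614,249). The frame's +y wall is visible behind it, with its outer corners at about (231,172) and (546,172). Both bubbles are still centred.

```bash
python3 - <<'E'
from h import *
w=dict(np.load('w2.npz'));P=lambda u,v,z:world(w,100+u/2.4-.3,60+v/2.4-.3,z)
y=.1257;E=np.array([[np.cos(y),-np.sin(y)],[np.sin(y),np.cos(y)]])
T=np.array([.5489,-.0536])
for n,pts,z in[('rack',[(132,246),(615,250)],.232-.028),('rackbot',[(177,225),(570,228)],.232+.019-.101+.012),('frame',[(231,172),(546,172)],.057),('knobB',[(194,28)],.098),('knobA',[(637,452)],.098)]:
    q=[P(*p,z)[:2] for p in pts];print(n,np.round(q,4),'stage rel TCP mm',np.round((np.mean(q,0)-T)@E*1e3,1), np.linalg.norm(q[0]-q[-1]), np.arctan2(*(q[-1]-q[0])[::-1]))
w=dict(np.load('last_top.npz'))
E
```

```text
rack [[ 0.4806 -0.0222]
 [ 0.6061 -0.0072]] stage rel TCP mm [-0.6 39.3] 0.1263819963958154 0.11941035000738405
rackbot [[ 0.4803 -0.0223]
 [ 0.6064 -0.0071]] stage rel TCP mm [-0.6 39.3] 0.12700088908501753 0.12012352327015434
frame [[ 0.4751 -0.0118]
 [ 0.6226  0.0071]] stage rel TCP mm [ 6.4 50.8] 0.14875159695608184 0.12774284712029657
knobB [[0.4652 0.0445]] stage rel TCP mm [-70.7 107.8] 0.0 0.0
knobA [[ 0.6784 -0.1111]] stage rel TCP mm [121.3 -73.3] 0.0 0.0
```

```bash
python3 -m creep '{"delta_pos":[[0,0.6,0],[2,0.6,0],[4,0.6,0],[6,0.6,0],[7.5,0.6,0],[8.5,0.6,0],[8.5,0.6,0],[8.5,0.6,0]],"dr":[[0,0,0],[0,0,0],[0,0,0],[0,0,0],[0,0,0],[0,0,0],[0,0,0],[0,0,0]]}'
python3 - <<'E'
from h import *
a=cam('wrist');np.savez('w3.npz',**a)
p=pose()[0];print(p,'moved stage mm',(p-[.5489,-.0536,.2323])@[np.cos(.1257),np.sin(.1257),0]*1e3,(p-[.5489,-.0536,.2323])@[-np.sin(.1257),np.cos(.1257),0]*1e3)
cv2.imwrite('pics/9.png',cv2.resize(a['pixels'][60:300,100:420],None,fx=2.4,fy=2.4,interpolation=cv2.INTER_CUBIC))
E
```

```text
clock: 18.4
position: [0.5555, -0.0539, 0.1477]
ee_rot: [0.531, 0.468, 0.53, -0.467]
contact_force: [-0.5, 0.6, -4.4]
width: 0.0106
[ 0.55577817 -0.05399229  0.14817057] moved stage mm 6.7747247211598784 -1.2515106862508512
```

View pics/9.png

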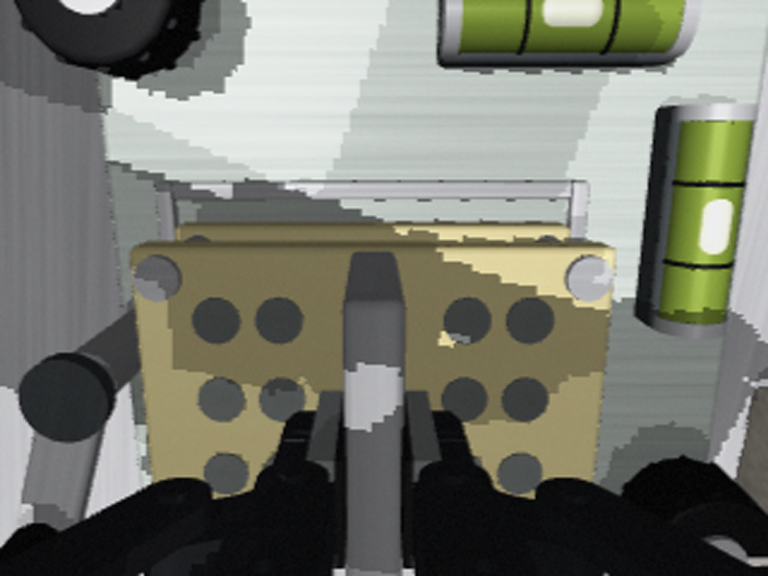

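The rack is centred along x: frame corners at 160 and 588, slab corners at 177 and 570. I'll check the gap at the +y wall.

```bash
python3 - <<'E'
from h import *
w=dict(np.load('w3.npz'));P=lambda u,v,z:world(w,100+u/2.4-.3,60+v/2.4-.3,z)
y=.1257;E=np.array([[np.cos(y),-np.sin(y)],[np.sin(y),np.cos(y)]]);p=np.array([.5558,-.0540])
for n,pts,z in[('rackbot',[(177,225),(570,228)],.1482-.0835+.012),('rack',[(132,246),(615,250)],.1482-.0835+.054),('fr outer',[(160,181),(588,181)],.057),('fr inner',[(177,199),(570,199)],.057)]:
    q=[P(*a,z)[:2] for a in pts];print(n,'stage rel TCP',np.round((np.mean(q,0)-p)@E*1e3,1),np.linalg.norm(q[0]-q[1]),np.arctan2(*(q[1]-q[0])[::-1]))
E
```

```text
rackbot stage rel TCP [-0.7 38.9] 0.12751132943636925 0.11867097542066435
rack stage rel TCP [-0.7 39. ] 0.12701473325948595 0.11792255665883047
fr outer stage rel TCP [-0.5 52.1] 0.14894555523414468 0.12636586528836077
fr inner stage rel TCP [-0.7 45.9] 0.13774102613459638 0.12634313524727114
```

```bash
python3 -m creep '{"delta_pos":[[0,0,-0.17],[0,0,-0.17],[0.4,0,-0.17],[0.7,0,-0.17],[0.9,0,-0.17],[1.1,0,-0.17],[1.2,0,-0.17],[1.2,0,-0.17]],"dr":[[-0.007,0,0],[-0.007,0,0],[-0.007,0,0],[-0.007,0,0],[-0.007,0,0],[-0.007,0,0],[-0.007,0,0],[-0.007,0,0]]}'
```

```text
clock: 19.25
position: [0.5546, -0.0523, 0.1354]
ee_rot: [0.532, 0.466, 0.532, -0.466]
contact_force: [-0.8, 0.5, -3.5]
width: 0.0106
```

```bash
python3 -m creep '{"delta_pos":[[0.1,0,0],[0.2,0,0],[0.2,0,0]],"dr":[[0,0,0],[0,0,0],[0,0,0]]}'
```

```text
clock: 19.55
position: [0.5547, -0.0523, 0.1353]
ee_rot: [0.533, 0.466, 0.532, -0.465]
contact_force: [-4.2, 1.5, 7.5]
width: 0.0109
```

```bash
python3 -m creep '{"delta_pos":[[0,0,0],[0,0,0],[0,0,0],[0,0,0],[0,0,0],[-2,0,0],[-5,0,0],[-9,0,0],[-13,0,0],[-14,0,0]],"dr":[[0,0,0],[0,0,0],[0,0,0],[0,0,0],[0,0,0],[0,0,0],[0,0,0],[0,0,0],[0,0,0],[0,0,0]]}' 0.3
python3 - <<'E'
from h import *
a=cam('wrist');np.savez('w4.npz',**a);print(pose()[0])
cv2.imwrite('pics/10.png',cv2.resize(a['pixels'],(800,600),interpolation=cv2.INTER_CUBIC))
E
```

```text
clock: 20.55
position: [0.5569, -0.0527, 0.2782]
ee_rot: [0.535, 0.467, 0.529, -0.464]
contact_force: [0.6, -0.4, 0.5]
width: 0.0555
[ 0.55673752 -0.0527108   0.27775679]
```

View pics/10.png

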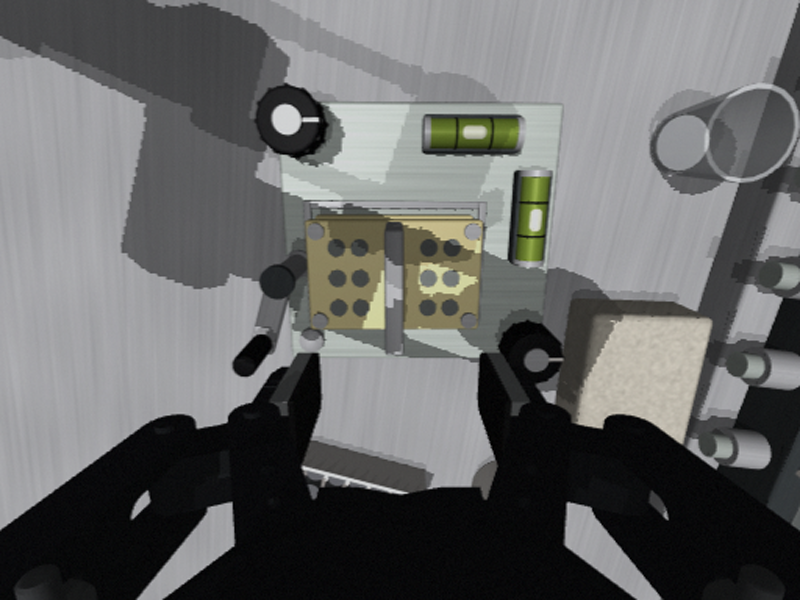

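The rack sits inside the frame, released, and both bubbles are centred. The clamp post top is at about (243,361) and the pivot cap at (278,281).

```bash
python3 - <<'E'
from h import *
w=dict(np.load('w4.npz'));f=1/1.5625
P=lambda u,v,z=None:world(w,u*f-.2,v*f-.2,z)
y=.1257;E=np.array([[np.cos(y),-np.sin(y)],[np.sin(y),np.cos(y)]]);O=np.array([.5725,-.0325])
pv=O+E@[-.103,-.020];print('pivot',pv,P(278,281,.128),P(278,281))
po=P(243,361,.162);print('post',po,P(243,361))
r=(po[:2]-pv)@E;print(np.hypot(*r),-np.arctan2(r[1],r[0]))
c=[P(u,v,.106)[:2] for u,v in[(306,219),(484,220),(481,328),(310,330)]]
print('rack centre in stage mm (nest -20,-20)',(np.mean(c,0)-O)@E*1e3)
delta([po[0],po[1],.22],-.2)
E
```

```text
pivot [ 0.47282004 -0.06525523] [ 0.47383033 -0.0641098   0.128     ] [ 0.47340985 -0.06456803  0.12629776]
post [ 0.46284438 -0.11135068  0.162     ] [ 0.4629767  -0.11115044  0.16241104]
0.047162528002120965 1.9096228181606505
rack centre in stage mm (nest -20,-20) [-19.84752485 -19.96095374]
pos cm in tool: [  5.71 -10.13   4.55]
dr: [array([ 0.333,  0.001, -0.008]), array([-2.809e+00,  1.200e-02,  2.000e-03])] q6 -0.35192055976267533
```

```bash
python3 -m creep '{"delta_pos":[[0,-4,1.8],[0,-8,3.6],[1,-10.1,4.5],[3,-10.1,4.5],[5,-10.1,4.5],[5.7,-10.1,4.5],[5.7,-10.1,4.5]],"dr":[[0.12,0,0],[0.24,0,0],[0.333,0,0],[0.333,0,0],[0.333,0,0],[0.333,0,0],[0.333,0,0]]}' 0.1
python3 - <<'E'
from h import *
delta([.4628,-.1115,.129],-.2)
E
```

```text
clock: 21.3
position: [0.4593, -0.1097, 0.2144]
ee_rot: [-0.446, -0.547, -0.449, 0.548]
contact_force: [0.4, -0.4, 0.3]
width: 0.047
pos cm in tool: [8.54 0.42 0.11]
dr: [array([ 0.   , -0.001,  0.004]), array([-3.142e+00, -7.000e-03, -1.000e-03])] q6 -0.18221802933368686
```

```bash
python3 -m creep '{"delta_pos":[[2,0.4,0.1],[4.5,0.4,0.1],[6.5,0.4,0.1],[7.8,0.4,0.1],[8.5,0.4,0.1],[8.5,0.4,0.1]],"dr":[[0,0,0],[0,0,0],[0,0,0],[0,0,0],[0,0,0],[0,0,0]]}' 0.1; python3 -m creep '{"delta_pos":[[0,0,0],[0,0,0],[0,0,0],[0,0,0],[0,0,0],[0,0,0],[0,0,0]],"dr":[[0,0,0],[0,0,0],[0,0,0],[0,0,0],[0,0,0],[0,0,0],[0,0,0]]}' -1 30
python3 - <<'E'
from h import *
p,r=pose();pv=np.array([.4735,-.0645]);d=p[:2]-pv;R0=.05;th=np.arctan2(d[1],d[0]);print('radius',np.hypot(*d),'clamp',.1257-th)
end=.1257
for k in range(1,15):
    a=min(.14*k,.1257-th);q=np.array([*(pv+R0*np.array([np.cos(th+a),np.sin(th+a)])),p[2]])
    print(round(-a,3),np.round(r.inv().apply(q-p)*100,2))
E
```

```text
clock: 21.9
position: [0.4642, -0.1119, 0.1309]
ee_rot: [-0.447, -0.547, -0.448, 0.547]
contact_force: [-0.0, -0.3, 0.4]
width: 0.047
clock: 22.6
position: [0.4649, -0.1123, 0.1322]
ee_rot: [0.448, 0.548, 0.447, -0.547]
contact_force: [-0.6, -0.1, 6.3]
width: 0.0152
radius 0.04857713941162674 clamp 1.873467201716234
-0.14 [0.   0.7  0.08]
-0.28 [ 0.    1.38 -0.08]
-0.42 [ 0.    2.03 -0.34]
-0.56 [ 0.01  2.64 -0.68]
-0.7 [ 0.01  3.2  -1.11]
-0.84 [ 0.01  3.69 -1.61]
-0.98 [ 0.01  4.1  -2.17]
-1.12 [ 0.01  4.44 -2.78]
-1.26 [ 0.01  4.68 -3.44]
-1.4 [ 0.01  4.83 -4.12]
-1.54 [ 0.01  4.89 -4.82]
-1.68 [ 0.01  4.84 -5.52]
-1.82 [ 0.01  4.7  -6.2 ]
-1.873 [ 0.01  4.63 -6.46]
```

```bash
python3 -m creep '{"delta_pos":[[0,0.35,0.05],[0,0.9,0],[0,1.38,-0.1],[0,2.03,-0.35],[0,2.64,-0.7],[0,3.2,-1.1],[0,3.7,-1.6],[0,4.1,-2.2],[0,4.1,-2.2]],"dr":[[-0.07,0,0],[-0.18,0,0],[-0.28,0,0],[-0.42,0,0],[-0.56,0,0],[-0.7,0,0],[-0.84,0,0],[-0.98,0,0],[-0.98,0,0]]}'
python3 - <<'E'
from h import *
p,r=pose();pv=np.array([.4735,-.0645]);d=p[:2]-pv;R0=.0495;th=np.arctan2(d[1],d[0]);print('radius',np.hypot(*d),'clamp',.1257-th,manip.get_state()['moment'])
for k in range(1,8):
    a=min(.14*k,.1257-th+.03);q=np.array([*(pv+R0*np.array([np.cos(th+a),np.sin(th+a)])),p[2]])
    print(round(-a,3),np.round(r.inv().apply(q-p)*100,2))
E
```

```text
clock: 23.5
position: [0.5072, -0.0981, 0.1321]
ee_rot: [0.652, 0.271, 0.654, -0.271]
contact_force: [-6.1, 0.4, 9.8]
width: 0.0153
radius 0.047578682550072963 clamp 0.909330828635734 [0.04845668 0.70874345 0.19929068]
-0.14 [-0.    0.69  0.14]
-0.28 [-0.    1.37 -0.  ]
-0.42 [-0.    2.02 -0.24]
-0.56 [-0.    2.63 -0.57]
-0.7 [-0.01  3.19 -0.98]
-0.84 [-0.01  3.68 -1.47]
-0.939 [-0.01  3.99 -1.85]
```

```bash
python3 -m creep '{"delta_pos":[[0,0.66,0],[0,1.31,-0.14],[0,1.95,-0.37],[0,2.54,-0.69],[0,3.07,-1.09],[0,3.55,-1.55],[0,3.87,-1.93],[0,3.87,-1.93],[0,3.87,-1.93]],"dr":[[-0.14,0,0],[-0.28,0,0],[-0.42,0,0],[-0.56,0,0],[-0.7,0,0],[-0.84,0,0],[-0.93,0,0],[-0.93,0,0],[-0.93,0,0]]}'
python3 - <<'E'
from h import *
p,r=pose();pv=np.array([.4735,-.0645]);d=p[:2]-pv;th=np.arctan2(d[1],d[0]);print('radius',np.hypot(*d),'clamp',.1257-th,manip.get_state()['moment'])
E
```

```text
clock: 24.4
position: [0.5189, -0.0608, 0.132]
ee_rot: [0.703, -0.052, 0.708, 0.048]
contact_force: [-8.4, -9.1, 10.1]
width: 0.0149
radius 0.04552224502110047 clamp 0.04501361741152585 [-1.34524407  1.47710118 -0.1504687 ]
```

```bash
python3 -m creep '{"delta_pos":[[0,0,0],[0,0,0],[0,0,0],[0,0,0],[-2,0,0],[-5,0,0],[-9,0,0],[-13,0,0],[-16,0,0],[-16,0,0]],"dr":[[0,0,0],[0,0,0],[0,0,0],[0,0,0],[0,0,0],[0,0,0],[0,0,0],[0,0,0],[0,0,0],[0,0,0]]}' 0.1
python3 - <<'E'
from h import *
a=cam('wrist');np.savez('w5.npz',**a);print(pose()[0])
cv2.imwrite('pics/11.png',cv2.resize(a['pixels'][80:320,100:420],None,fx=2.5,fy=2.5,interpolation=cv2.INTER_CUBIC))
E
```

```text
clock: 25.4
position: [0.5253, -0.058, 0.2961]
ee_rot: [0.709, -0.05, 0.702, 0.048]
contact_force: [-0.7, -0.5, 1.0]
width: 0.0474
[ 0.52394497 -0.0577391   0.29342439]
```

View pics/11.png

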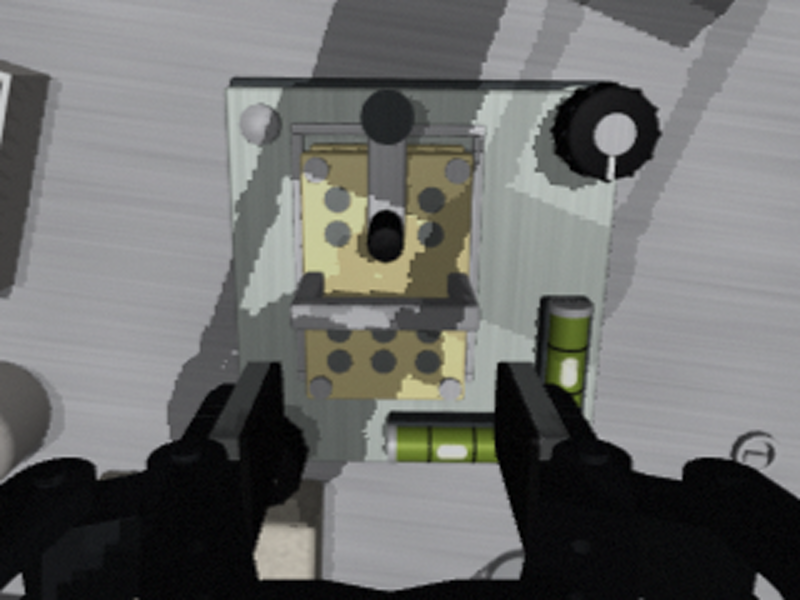

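The clamp arm lies over the rack end, pivot at (387,117) and post at (386,240), near the stop. Bubble B looks centred and A's lower ring is partly hidden. I'll measure the clamp angle and rack pose.

```bash
python3 - <<'E'
from h import *
w=dict(np.load('w5.npz'));P=lambda u,v,z:world(w,100+u/2.5-.3,80+v/2.5-.3,z)
y=.1257;E=np.array([[np.cos(y),-np.sin(y)],[np.sin(y),np.cos(y)]]);O=np.array([.5725,-.0325])
a=P(387,116,.128)[:2];b=P(386,249,.162)[:2];d=(b-a)@E;print('post',b,'arm',np.hypot(*d),'clamp',-np.arctan2(d[1],d[0]),'pivot stage',(a-O)@E)
c=[P(u,v,.106)[:2] for u,v in[(302,153),(474,153),(464,398),(307,398)]];print('rack stage',(np.mean(c,0)-O)@E*1e3)
p,r=pose();print(np.round(r.inv().apply(np.array([.45,.06,.34])-p)*100,1))
E
```

```text
post [ 0.5230199 -0.0587918] arm 0.05200866414382213 clamp -0.009022787630563198 pivot stage [-0.10439244 -0.02035033]
rack stage [-22.01142644 -19.54643113]
[-4.7 12.7 -5.7]
```

Clamp angle is about 0 and the rack is in place. One last look at both vials from a retreated pose.

```bash
python3 -m creep '{"delta_pos":[[-2,3,-1.4],[-4,6.5,-3],[-4.7,10,-4.5],[-4.7,12.7,-5.7],[-4.7,12.7,-5.7],[-4.7,12.7,-5.7],[-4.7,12.7,-5.7]],"dr":[[0,0,0],[0,0,0],[0,0,0],[0,0,0],[0,0,0],[0,0,0],[0,0,0]]}'
python3 - <<'E'
from h import *
w=cam('wrist');K=w['intrinsics'];Rm=cv2.Rodrigues(w['rvec'])[0]
def p(X): c=Rm@np.array(X)+w['tvec'].ravel();return (K@c/c[2])[:2]
c=np.mean([p([.602,.057,.077]),p([.661,-.001,.077])],0).astype(int);u,v=c[0]-65,c[1]-45
cv2.imwrite('pics/12.png',cv2.resize(w['pixels'][v:v+100,u:u+130],None,fx=6,fy=6,interpolation=cv2.INTER_CUBIC))
E
```

```text
clock: 26.15
position: [0.4489, 0.0596, 0.3372]
ee_rot: [0.705, -0.049, 0.706, 0.049]
contact_force: [0.4, -0.3, 0.4]
width: 0.0466
```

View pics/12.png

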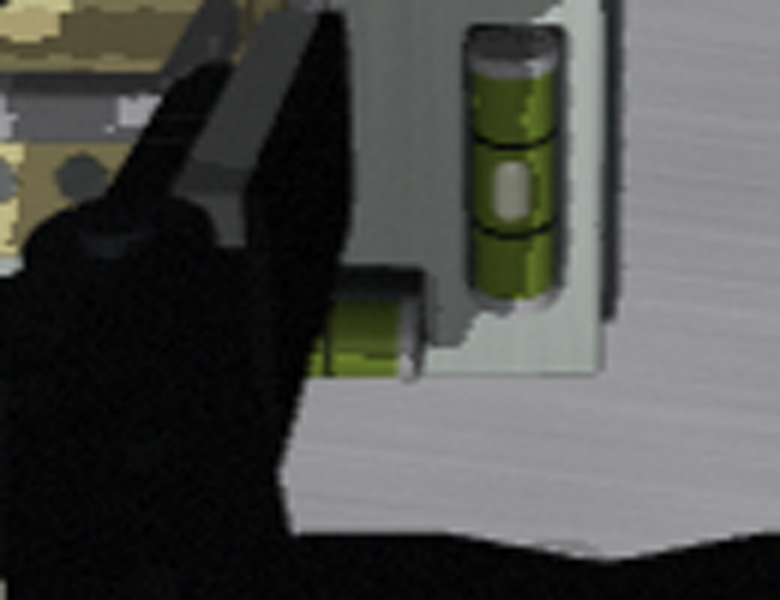

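Bubble A spans 160–222 between rings at 143 and 233, about 1 mm off centre. A finger hides vial B here, but the previous picture showed its bubble centred.

```bash
python3 -c "
from rig import manip
print(manip.sign_off())"
```

```text
the job is handed in; nothing more can be done
None
```

The stage is level, the rack is in the frame, the clamp is swung fully in, and the job is handed in. Sign-off gave no verdict. I used all 12 pictures and about 26 s of the 72 s.

- **Levelling:** I turned knob B about 1.41 rad counter-clockwise and knob A about 1.37 rad clockwise. Before the rack went on, both bubbles were within about 0.5 mm of the middle.
- **Rack:** I carried it by its bail, set it in the frame and let go. Just after release its centre measured within 1 mm of the frame's centre. A second measurement, after clamping, gave about 2 mm; both are within the 10 mm limit.
- **Clamp:** the arm reached its stop, and the picture puts its angle at about 0 (-0.01 rad). While I still held the post, the gripper position suggested 0.045 rad.
- **Final bubbles:** bubble A was about 1 mm off centre in the last picture. A finger hid vial B's bubble in that picture. In the one before, with the clamp already in, bubble B looked centred, though one of its rings was partly hidden.
- **Gripper and surroundings:** the gripper was clear of everything at the end. I did not measure the other objects' positions again, but saw no sign of contact with any of them.

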